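# Refit the warmer's pointer knob and lower its keeper lever

### The arm

A 7-joint arm with a two-finger parallel gripper is mounted at the origin on the work surface. World frame = base frame: x ahead of the robot, y to its left, z up, the work surface at z = 0. Lengths are in m, angles in rad, forces in N, time in s.
With the tool pointing down it reaches from about 0.4 to 0.85 m from the base axis. Payload 10.4 kg.
Tool frame: the origin (TCP) lies midway between the tips of the shut fingers; the grasp point (between the pads) lies 19 mm behind it; z points along the fingers, y is the line along which they close (so a half turn about z gives the same grasp; the last joint's range is limited). The gripper opens to 85 mm and grips with 20 to 120 N. Pads are 22 mm wide; open, the fingers measure 114 mm over their backs; the gripper's body (76 mm by 85 mm) begins 54 mm behind the grasp point. The pads swing forward as they close: fully open they stand 13 mm farther back than shut.
Start: joints at [-1.373, 0.332, -0.065, 1.46, 0.022, 1.35, -0.088], TCP at [0.137, 0.61, 0.231] pointing down, gripper open.
Joint ranges: [-2.6, 2.6], [-0.5, 2.12], [-1.47, 1.34], [0.16, 2.42], [-1.27, 4.41], [0.06, 2.06], [-2.6, 2.6]. Speed limits (rad/s): [2.22, 2.22, 2.79, 2.79, 3.14, 3.14, 3.14].

### API

Orientations are given as a unit quaternion [x, y, z, w].
In Python, from workcell import monitor, eyes, manip gives the robot as it stands.
- The arm moves only by the tool send_rows, never from a script. Its arguments are lists of equal length, an entry for each row: "offset": the shift along the tool's x, y, z in mm, a list of three; "roll": the turn about the tool's z in rad. In form: {"offset": [[tx, ty, tz], ...], "roll": [roll, ...]}. A call has exactly 5 rows; each row is the pose to reach, as a shift and turn from the pose commanded when the call began, along the tool's axes at that moment; what a row does not reach only later rows make up. A row lasts 1/12 s, in which the tool goes at most 41.7 mm and 7.16 degrees, less where a joint would pass 70% of its speed; a pose out of reach is approached as far as the arm can. A call with a gripper value outside its range is refused whole. "jaw" is the opening, from 0 (shut) to 1 (fully open), set as the call begins (left out, the last holds). The fingers move at their own pace and stop on an object; "newtons" is the grip in N (left out, the last holds). Time passes only in rows, so rows that repeat a pose let the fingers close, or fill a call up. It gives the time, the measured TCP pose, the force and the opening at its end, in the units of the state.
- monitor.get_obs(): the state, without advancing time (a new reading comes with each control period).
- eyes.camera(name): name is "scene" or "top" or "wrist"; returns (picture, depth): 384x512x3 uint8, blue, green, red; 384x512 float32, m along the optical axis (not along the pixel's ray), 0 where there is no reading.
- eyes.camera_params(name): a dict with "fovy" (degrees; the focal length in pixels is half the picture's height over the tangent of half this angle, whatever the lens; pixels are square), "cx", "cy" (the principal point, pixels), "R" (3x3) and "t" (3): a world point X has camera coordinates R X + t. Camera axes: x right, y down, z forward; pixel columns grow to the right and rows downward; lengths in m; the calibration is good to about 2 mm. The wrist camera is an equidistant fisheye: a pixel r from the principal point sees the ray r / f radians off the axis. A picture is of the moment at which its call begins: read the wrist's pose just before it. camera_params takes no time and is no camera call; for the wrist camera it gives the pose at the moment of the call.
- manip.hand_in(): hands the job in, once; it reports no verdict.
The state is a dict: "clock": time; "joint_pos": joint angles; "joint_velocities": joint speeds; "tau": joint torques, N m; "position": TCP position; "ee_rot": TCP orientation; "ft_force": force on the tool from outside, world axes, zero at the start; "torque": the same for the moment, N m; "grip_width": opening from 0.0 (shut) to 1.0 (fully open).
Only numpy, scipy, OpenCV 4.12 (cv2) and the standard library are available. Lean on these libraries where they do the work, as an engineer would, in place of code of your own. Each camera call takes 0.05 s, during which the arm holds its last target. There are 200 camera calls.

### The job

The black pointer knob of the chocolate warmer has been off for washing. Put it back on the warmer's D-shaft with its nose over the shaft's flat and push it down until it snaps fully home, then lower the small steel keeper lever fully down over the knob's skirt. Leave the other things on the table where they are.

Things in the scene. Friction and masses are not known exactly. Their poses are not given: they have to be found in the camera images.
- knob_grip (a point): Black pointer knob, 90 g, standing loose on the table: round skirt 58 mm across, 8 mm high; on it a flat-sided grip block 27 mm wide (y: pinch here), 36 mm long (x), flat top 44 mm above the underside; a wedge nose with a white line runs on to x = -27 mm. Point: on the bore axis, 33 mm above the underside (tips up to 20 mm lower clear the skirt). Its -x axis points to the nose, z up.
- knob_base (a point): Centre of the knob's underside, the mouth of its D-shaped bore (32 mm deep, 16 mm across, about 1 mm play round the shaft). The bore's flat is on the nose (-x) side. Same axes as knob_grip.
- knob_nose (a point): Tip of the knob's nose, 27 mm from the bore axis, 33 mm above the underside.
- shaft_base (a point): Foot of the warmer's upright steel D-shaft, on its axis, on the grey deck 80 mm above the table. Fixed, does not turn: 14 mm across, 30 mm high, flat 3 mm from the axis facing this frame's -x, z up. Two sprung catches in it hold the knob's underside about 12 mm above the deck until about 10 N presses it down (say, closed fingertips on its flat top); it snaps home with its underside on the deck.
- shaft_tip (a point): Centre of the shaft's top, 30 mm above shaft_base, same axes; the top 4 mm taper inwards by about 2 mm. The knob goes on only when its x axis agrees with the shaft's within about 0.1 rad. The warmer's pan lid beside the deck (+y side of lever_pivot's frame) has a handle 32 mm above the deck.
- lever (a joint): Angle of the steel keeper lever above level, rad: 0 = fully down (a stop), starts raised at 1.0 to 1.3, upper stop 1.4. It turns on a level axle in the vertical plane through lever_pivot and the shaft axis, leans towards the shaft, and stays where it is left (light friction, about 1 N at its tip).
- lever_pivot (a point): Middle of the lever's axle, 12 mm above the deck, 88 mm from the shaft axis, between two steel cheeks 20 mm high above the deck. Its -x axis points level to the shaft; fixed.
- lever_tip (a point): Free end of the keeper lever, on its upper face: a steel strip 67 mm long from axle to tip, 12 mm wide (20 mm at the last 14 mm), 6 mm thick. When down its upper face is 15 mm above the deck and its end lies over the rim of the knob's skirt, 21 mm from the shaft axis.
- round_knob: Bystander: a smaller, plain round black knob 36 mm across, 20 mm high, without skirt or nose; origin at the centre of its underside. It does not belong on this shaft.
- spatula: Bystander: spatula, 240 mm long, lying on the table; origin at its underside.
- bowl: Bystander: steel bowl, 110 mm across, 50 mm high; origin at the centre of its underside.
- jar: Bystander: glass jar with a lid, 64 mm across, 90 mm high; origin at the centre of its underside.
- cup: Bystander: clear plastic cup, 70 mm across, 80 mm high; origin at the centre of its underside.
Mind the look-alikes: they are no part of the job. Leave any green or red look-alike of the part that bears knob_grip alone.

How it is judged:
By the outcome, as a careful person would: the job done as asked, in the order asked, and still so for the second after the job is handed in, with the robot touching nothing.
It also fails if it takes over 48 s, if anything falls off the work surface, if the arm or the gripper's body presses on something with over 40 N, if the wrist force passes 120 N, or if a joint passes its speed limit or range.

## Working session

There is one attempt and no reset: what is moved stays moved. The work goes in short steps, Python scripts to look and compute and a tool call to move; the robot and the scene stay as the last step left them, time stands still between calls to the robot, and variables do not carry over. Pictures are saved under pics/ and viewed, on a budget of 10 in all, crops included, one or two more only if the job needs it, and the job is handed in when it is done.

Besides the shell and the picture viewer there is one more tool, called after "Request:" by a JSON object that holds its "op" and its "data". send_rows: Moves the arm, as the interface text tells. Its arguments: {"type":"object","properties":{"offset":{"type":"array"},"roll":{"type":"array"},"jaw":{"type":"number"},"newtons":{"type":"number"}},"required":["offset","roll"]}

```bash
mkdir -p pics; ls; cat > h.py <<'E'
import numpy as np, cv2
from workcell import monitor, eyes, manip
def cam(n):
    p=eyes.camera_params(n); im,d=eyes.camera(n); return im,d,p
def f(p,h=384): return h/2/np.tan(np.radians(p["fovy"])/2)
def pts(d,p):
    v,u=np.mgrid[:384,:512]; F=f(p)
    c=np.stack([(u-p["cx"])/F*d,(v-p["cy"])/F*d,d],-1)
    return (c-np.array(p["t"]))@np.array(p["R"])
def onplane(u,v,z,p):
    F=f(p); R=np.array(p["R"]); o=-R.T@np.array(p["t"]); r=R.T@np.array([(u-p["cx"])/F,(v-p["cy"])/F,1]); return o+r*(z-o[2])/r[2]
E
python3 - <<'E'
from h import *
o=monitor.get_obs(); print(o)
for n in("scene","top"):
    im,d,p=cam(n); np.savez(n+"0.npz",im=im,d=d,**{k:np.array(v) for k,v in p.items()}); print(n,p); cv2.imwrite(f"pics/{n}0.png",cv2.resize(im,(800,600),interpolation=cv2.INTER_CUBIC))
E
```

```text
pics
{'clock': 0.0, 'joint_pos': array([-1.37260623,  0.33285482, -0.06474254,  1.46098044,  0.0216336 ,
        1.34991823, -0.08851906]), 'joint_velocities': array([-0.00083892,  0.00100921, -0.00152544,  0.00055099, -0.00111594,
        0.0005384 , -0.00071539]), 'tau': array([-2.74665608e-04, -6.25437641e+01,  4.90196084e-02, -3.91618395e+01,
        1.62121706e-02,  9.68365028e-03, -2.51444817e-05]), 'position': array([0.13678096, 0.60943996, 0.23050803]), 'ee_rot': array([ 1.10145898e-01,  9.93915160e-01, -7.30982607e-04, -3.59567909e-05]), 'ft_force': array([-0.09520609, -0.39472921, -0.51242538]), 'torque': array([ 0.02027506, -0.00377275,  0.03969876]), 'grip_width': 1.0015713703960771}
scene {'fovy': 44.66023490551396, 'cx': 245.69697719815306, 'cy': 194.09684121281737, 'R': array([[ 0.07921765,  0.99676398, -0.0136429 ],
       [ 0.81450781, -0.07261109, -0.5755907 ],
       [-0.5747187 ,  0.03448469, -0.81762413]]), 't': array([ 0.05481477, -0.37165182,  1.39621598])}
top {'fovy': 56.1551629093126, 'cx': 252.44584458170402, 'cy': 194.88369401223545, 'R': array([[ 0.00461685, -0.99997506, -0.00534485],
       [-0.99038414, -0.0038334 , -0.13829156],
       [ 0.13826762,  0.00593192, -0.99037714]]), 't': array([-0.09498012,  0.55852485,  0.81246456])}
```

View pics/scene0.png

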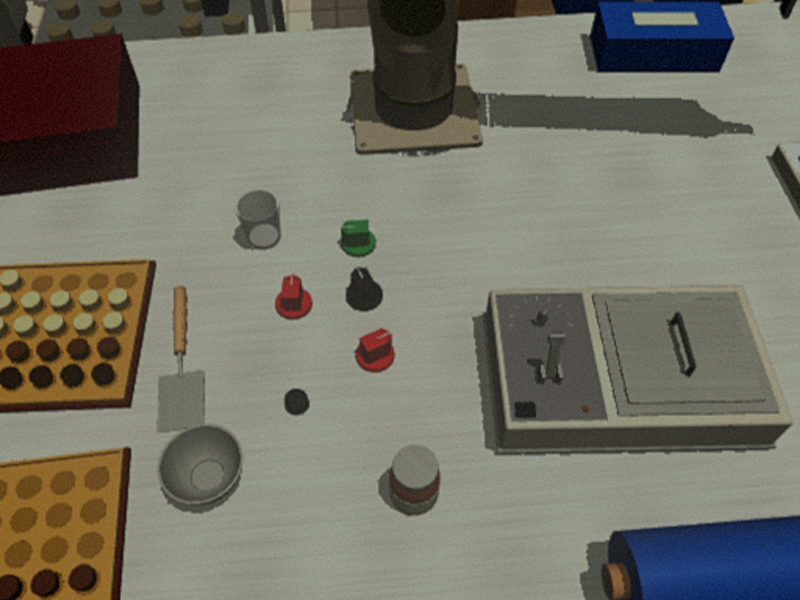

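View pics/top0.png

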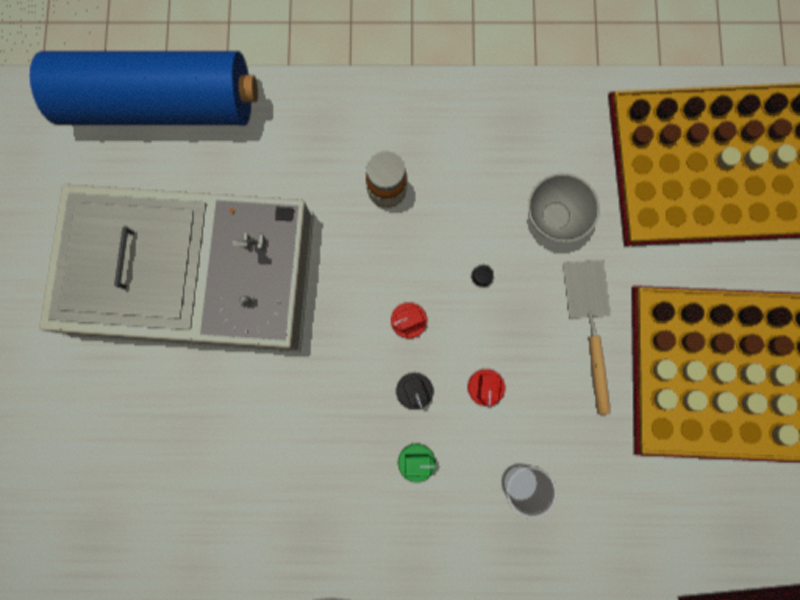

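The scene view shows the black nosed knob at about (363,288) among red and green look-alikes. The warmer is on the right, with its shaft at (541,318) and the raised lever at (553,355). In the top view the black knob is at (415,391) with its nose to lower right (421,408), the shaft at (245,300) and the lever cheeks at (255,243). The arm is out of both views.

```bash
python3 - <<'E'
from h import *
for n,bk,bw in(("top",(240,225,290,275),(120,130,200,225)),("scene",(210,160,255,205),(300,180,390,275))):
    z=np.load(n+"0.npz"); p={k:z[k] for k in("fovy","cx","cy","R","t")}; im,d=z["im"],z["d"]; P=pts(d,p)
    a,b,c,e=bk; q=P[b:e,a:c]; g=im[b:e,a:c].max(-1)
    m=(g<75)
    print(n,"knob px",m.sum(),"table z",np.median(q[~m][:,2]))
    for lo,hi in((.003,.02),(.038,.055)):
        s=m&(q[...,2]>lo)&(q[...,2]<hi); print(lo,s.sum(),q[s].mean(0), q[s].min(0),q[s].max(0))
        if lo>.03: print(cv2.minAreaRect((q[s][:,:2]*1000).astype(np.float32)))
    a,b,c,e=bw; q=P[b:e,a:c].reshape(-1,3); print("deck z",np.median(q[:,2]))
    hi=(q[:,2]>.086)&(q[:,2]<.2); 
    k=((P[...,2]>.086)&(P[...,2]<.2)).astype(np.uint8); k2=np.zeros_like(k);k2[b:e,a:c]=k[b:e,a:c]
    N,L,S,C=cv2.connectedComponentsWithStats(k2)
    for i in range(1,N):
        if S[i,4]>8: w=P[L==i]; print(S[i],w.mean(0).round(4),w.min(0).round(3),w.max(0).round(3))
    cv2.imwrite(f"pics/{n}_z.png",cv2.resize(im[b:e,a:c],None,fx=5 if n=="top" else 6,fy=5 if n=="top" else 6,interpolation=cv2.INTER_CUBIC))
    cv2.imwrite(f"pics/{n}_k.png",cv2.resize(im[bk[1]:bk[3],bk[0]:bk[2]],None,fx=8,fy=8,interpolation=cv2.INTER_CUBIC))
t=[cv2.imread(f"pics/{x}.png") for x in("top_z","top_k","scene_z","scene_k")]
print([x.shape for x in t])
C=np.zeros((600,800,3),np.uint8)
for x,(r,c) in zip([t[0],t[1]],((0,0),(0,400))):
    x=x[:600,:800-c]; C[r:r+x.shape[0],c:c+x.shape[1]]=x
cv2.imwrite("pics/m1.png",C)
C=np.zeros((600,800+140,3),np.uint8)
for x,(r,c) in zip([t[2],t[3]],((0,0),(0,545))):
    x=x[:600]; C[r:r+x.shape[0],c:c+x.shape[1]]=x
cv2.imwrite("pics/m2.png",C[:,:800])
E
```

```text
top knob px 404 table z 0.00042169029457062626
0.003 207 [ 0.43145338 -0.12148157  0.00825876] [ 0.40375749 -0.1496579   0.00418545] [ 0.45608111 -0.09674468  0.01423242]
0.038 194 [ 0.42967686 -0.12352118  0.04426144] [ 0.40764896 -0.14051471  0.03982471] [ 0.45086082 -0.1059728   0.04873551]
((427.3008117675781, -124.26228332519531), (43.2186164855957, 26.84903335571289), 18.808151245117188)
deck z 0.08010888475779114
[176 132   7   9  35] [0.6869 0.075  0.087 ] [0.678 0.068 0.086] [0.697 0.082 0.088]
[120 134   4  17  44] [0.6749 0.207  0.0879] [0.653 0.203 0.086] [0.692 0.211 0.091]
[149 149  21  11 116] [0.6372 0.1083 0.1161] [0.623 0.096 0.086] [0.653 0.125 0.158]
[120 152   2  12  14] [0.6381 0.2071 0.0873] [0.624 0.205 0.086] [0.649 0.208 0.091]
[154 189  10   7  46] [0.5563 0.1152 0.1013] [0.55  0.107 0.086] [0.562 0.126 0.111]
scene knob px 479 table z -0.0008373777886267617
0.003 231 [ 0.43467163 -0.12294371  0.00832799] [ 0.34238302 -0.14777882  0.00303253] [ 0.4618145  -0.09311932  0.01994685]
0.038 156 [ 0.43226934 -0.12177344  0.04297567] [ 0.40676738 -0.13774053  0.03807436] [ 0.45222043 -0.10514972  0.04858143]
((428.1779479980469, -122.25173950195312), (46.80696487426758, 27.463125228881836), 18.891437530517578)
deck z 0.07931102932471754
[388 193   2   7  11] [0.5411 0.2162 0.0876] [0.534 0.214 0.086] [0.55  0.219 0.092]
[342 198   9  11  62] [0.5605 0.1171 0.1001] [0.554 0.11  0.087] [0.565 0.128 0.113]
[345 214  17  32 295] [0.6387 0.1122 0.1191] [0.623 0.097 0.086] [0.655 0.127 0.158]
[331 258   7   5  13] [0.6836 0.0678 0.0868] [0.681 0.063 0.086] [0.69  0.075 0.087]
[(475, 400, 3), (400, 400, 3), (570, 540, 3), (360, 360, 3)]
```

View pics/m1.png

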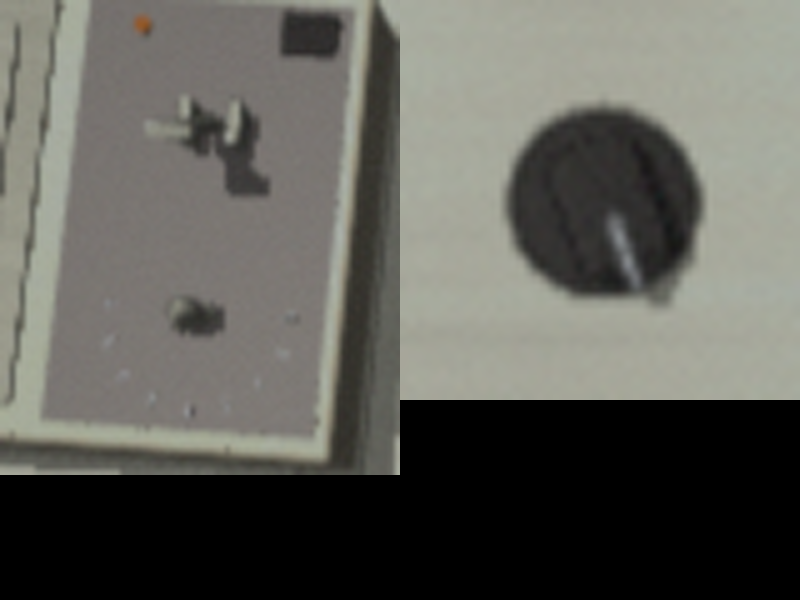

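View pics/m2.png

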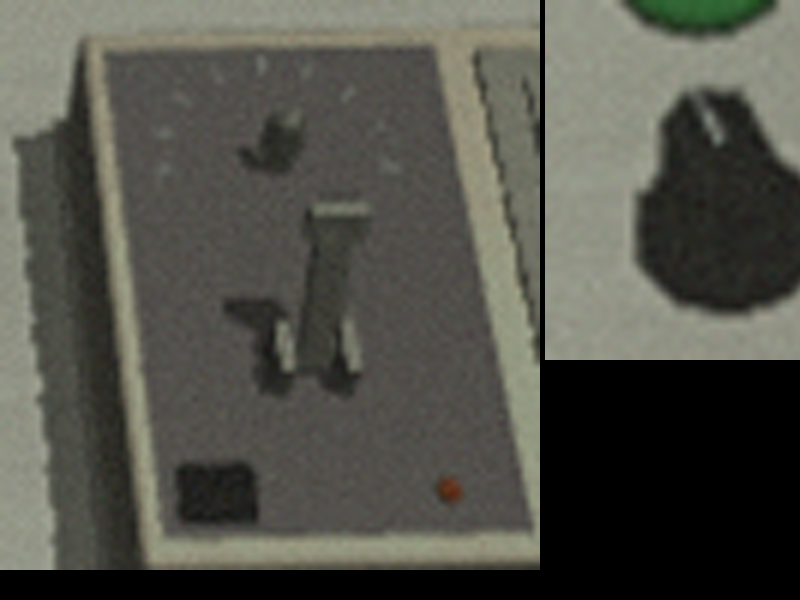

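The crops show the D-shaft at (185,312) in the top crop. The lever tip is raised between its cheeks at (180-235,125), and the knob's white line runs to lower right. The shaft's flat can't be resolved here, so I'll look with the wrist camera on the way.

```bash
cat >> h.py <<'E'
from scipy.spatial.transform import Rotation as Ro
def rel(target,yawx=None):
    "tool-frame mm shift and roll to bring TCP to target with tool x at world angle yawx (deg)"
    o=monitor.get_obs(); R=Ro.from_quat(o["ee_rot"]).as_matrix(); a=np.degrees(np.arctan2(R[1,0],R[0,0]))
    print("t",round(o["clock"],2),"pos",o["position"].round(4),"xang",a.round(2),"F",o["ft_force"].round(1),"w",round(o["grip_width"],3),"j",o["joint_pos"].round(2))
    print("tilt",R[:,2].round(4),"shift mm",(R.T@(np.array(target)-o["position"])*1000).round(1), "roll", None if yawx is None else np.radians((a-yawx+180)%360-180).round(4))
def wonplane(u,v,z,p):
    F=f(p); R=np.array(p["R"]); o=-R.T@np.array(p["t"]); x=np.array([u-p["cx"],v-p["cy"]]); r=np.linalg.norm(x); th=r/F
    c=np.array([*(x/max(r,1e-9)*np.sin(th)),np.cos(th)]); w=R.T@c; return o+w*(z-o[2])/w[2]
def wproj(X,p):
    c=np.array(p["R"])@X+np.array(p["t"]); r=np.hypot(c[0],c[1]); th=np.arctan2(r,c[2]); return f(p)*th*c[:2]/r+[p["cx"],p["cy"]]
E
python3 - <<'E'
from h import *
p=eyes.camera_params("wrist"); R=np.array(p["R"]);o=-R.T@p["t"]; print(p["fovy"],f(p),o,R[2])
rel([.53,.116,.26],198.8)
z=np.load("top0.npz"); q={k:z[k] for k in("fovy","cx","cy","R","t")}
m=(z["im"].max(-1)<75).astype(np.uint8); m[:225]=0;m[275:]=0;m[:,:240]=0;m[:,290:]=0
c=max(cv2.findContours(m,0,1)[0],key=cv2.contourArea)[:,0]
W=np.array([onplane(u,v,.008,q)[:2] for u,v in c])*1000
print(cv2.minEnclosingCircle(W.astype(np.float32)), np.median(W,0))
from scipy.optimize import least_squares
s=W[W[:,0]>425]; print(least_squares(lambda a:np.hypot(*(s-a[:2]).T)-a[2],[430,-122,29],loss="soft_l1").x)
E
```

```text
65.70646984690485 297.3186396354542 [0.06394399 0.62625889 0.37389497] [ 0.28797751 -0.06616255 -0.95534888]
t 0.1 pos [0.1368 0.6095 0.2306] xang 167.35 F [-0.3 -0.7  0.2] w 1.0 j [-1.37  0.33 -0.06  1.46  0.02  1.35 -0.09]
tilt [-2.0e-04 -1.2e-03 -1.0e+00] shift mm [-491.7 -395.5  -28.9] roll -0.5489
((429.181884765625, -123.48202514648438), 27.896860122680664) [ 422.85198751 -125.56488687]
[ 430.89628773 -123.09262256   25.81398657]
```

Request:
{"op": "send_rows", "data": {"offset": [[-34,-28,-2],[-68,-56,-4],[-102,-84,-6],[-136,-112,-8],[-170,-140,-10]], "roll": [0,0,0,0,0]}}

```text
clock: 0.52
position: [0.2654, 0.4436, 0.2405]
ee_rot: [0.11, 0.994, -0.0, -0.0]
ft_force: [0.9, 0.6, 0.6]
grip_width: 0.999
```

Request:
{"op": "send_rows", "data": {"offset": [[-34,-28,-2],[-68,-56,-4],[-102,-84,-6],[-136,-112,-8],[-170,-140,-10]], "roll": [0,0,0,0,0]}}

```text
clock: 0.93
position: [0.3932, 0.2793, 0.2502]
ee_rot: [0.11, 0.994, 0.0, -0.0]
ft_force: [0.6, -0.1, -0.1]
grip_width: 0.992
```

Request:
{"op": "send_rows", "data": {"offset": [[-34,-24,0],[-68,-48,0],[-102,-72,0],[-136,-96,0],[-170,-120,0]], "roll": [-0.11,-0.22,-0.33,-0.44,-0.55]}}

```text
clock: 1.35
position: [0.5145, 0.1462, 0.2501]
ee_rot: [-0.153, 0.988, 0.0, -0.0]
ft_force: [1.3, -0.5, 0.8]
grip_width: 0.997
```

```bash
python3 - <<'E'
from h import *
rel([.55,.116,.24],198.8)
E
```

```text
t 1.35 pos [0.5145 0.1462 0.2501] xang -162.37 F [ 1.3 -0.5  0.8] w 0.997 j [-0.73  0.12  0.4   1.69 -0.05  1.34  1.56]
tilt [-3.e-04  3.e-04 -1.e+00] shift mm [-24.7 -39.5  10.1] roll -0.0204
```

Request:
{"op": "send_rows", "data": {"offset": [[-10,-15,8],[-20,-30,16],[-25,-40,25],[-25,-40,30],[-25,-40,30]], "roll": [-0.02,-0.02,-0.02,-0.02,-0.02]}}

```text
clock: 1.77
position: [0.5487, 0.1166, 0.2187]
ee_rot: [-0.16, 0.987, -0.0, -0.001]
ft_force: [0.8, 0.1, -0.0]
grip_width: 0.997
```

```bash
python3 - <<'E'
from h import *
rel([.55,.116,.24],198.8)
im,d,p=cam("wrist"); np.savez("w0.npz",im=im,d=d,**{k:np.array(v) for k,v in p.items()})
u,v=wproj(np.array([.558,.116,.11]),p); print(u,v)
a,b=int(u)-66,int(v)-50; 
cv2.imwrite("pics/w0.png",cv2.resize(im[max(b,0):b+100,max(a,0):a+133],None,fx=6,fy=6,interpolation=cv2.INTER_CUBIC)[:600,:800]); print(a,b)
E
```

```text
t 1.77 pos [0.5487 0.1166 0.2187] xang -161.59 F [ 0.8  0.1 -0. ] w 0.997 j [-0.67  0.2   0.43  1.67 -0.09  1.29  1.68]
tilt [-2.7e-03 -9.0e-04 -1.0e+00] shift mm [ -0.9  -1.  -21.3] roll -0.0068
251.55287750639553 195.12503103291394
185 145
```

View pics/w0.png

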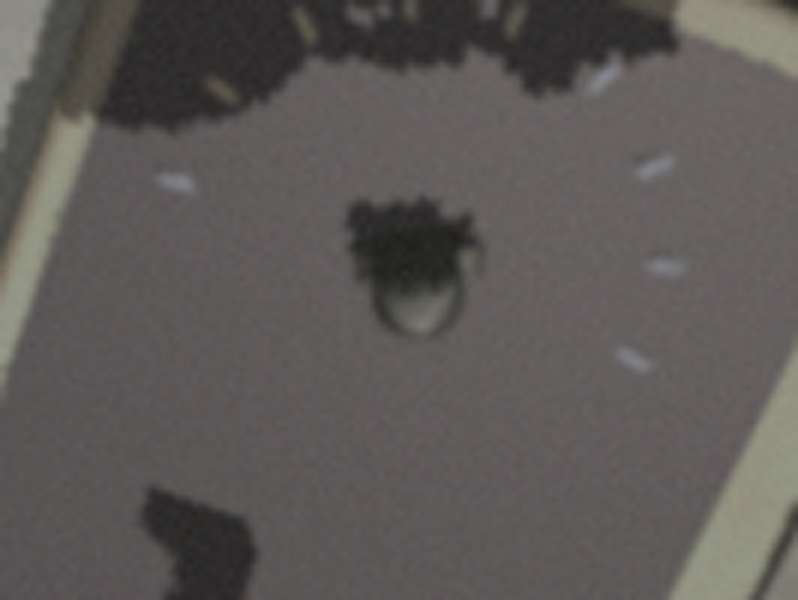

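The wrist view (6x) shows the shaft's top face as a bright D at (420,305). Its straight edge is up, towards the robot (world -x), and lies roughly level in the picture. Next I'll fit the edge.

```bash
python3 - <<'E'
from h import *
z=np.load("w0.npz"); p={k:z[k] for k in("fovy","cx","cy","R","t")}; im=z["im"]
g=im.max(-1).astype(float); c=g[184:206,240:270]
print(c.astype(int))
e=cv2.resize(im[172:208,232:275],None,fx=16,fy=16,interpolation=cv2.INTER_CUBIC).astype(float)
e=np.clip((e/200)**.6*255,0,255); cv2.imwrite("pics/w1.png",e.astype(np.uint8))
d=z["d"][184:206,240:270]; print(d.min(),d.max())
E
```

```text
[[ 99 100  93  83  58  46  46  41  39  41  37  32  39  39  37  38  38  41
   37  40  35  36  49  60  75  92  99 100 100  98]
 [ 99  98  89  73  46  40  43  37  41  37  38  39  35  35  36  39  41  38
   40  41  37  38  49  51  66  84  97 102 104  98]
 [101 100  87  64  46  44  44  36  37  34  38  38  39  34  36  38  43  39
   38  41  39  54  71  76  74  80  97 101 101 102]
 [ 97  96  94  78  58  50  44  38  34  37  38  43  37  40  39  40  39  39
   39  43  47  68  90  93  87  82  98 100 100  97]
 [ 97  96  97  87  65  60  53  43  41  39  39  39  40  39  39  39  41  40
   43  37  45  71  98  98  85  87  98 100 100 100]
 [ 97  97  97  90  72  59  52  42  39  37  39  37  34  35  43  38  41  39
   41  43  44  67  94  96  87  84  98 101  98 102]
 [ 99  99  97  91  72  57  55  41  38  38  39  38  47  40  41  40  43  38
   41  44  45  63  83  93  89  90  98 101 103 104]
 [ 94  97  98  92  72  67  64  49  42  42  45  43  41  46  43  48  44  41
   47  54  58  63  85  96  96  95  99 100 102  99]
 [ 99  97  97  96  86  83  75  53  47  47  49  52  49  49  56  57  58  49
   62  68  70  68  82  94 
[... 965 characters left out ...]
  93  81
   81  91  98 100 100  99  98  97  99  97  97  98]
 [ 95  99  97  98  93  96  96  98  97  99  94  90  88  87  90  94  88  87
   90  94 101  96 101  99  98 100  99  95 100 100]
 [ 96  93  97  96  94  97  99  96  96  96  98  95  93  95  97  94  97  97
   95  96 100  96 100  98  97  98  98  97 104  97]
 [ 95  99  99  97  96  97  99  96  94  95  97  96  98  99  96 100  98  97
   98  99  97  96  98  99  99  98  97  99  99  98]
 [ 95  96  96  98  97  96  94  98 100  97  98  97  96  97  97  98  94  97
   96  97  99 100  98 100  97  96  97  97  98  99]
 [ 98  95  96  95  98  98  94  97  97  97  98 100  96  98  97  97  97  96
   95  97  95  98  99  99  96 102  97 100  99  98]]
0.0 0.30078343
```

View pics/w1.png

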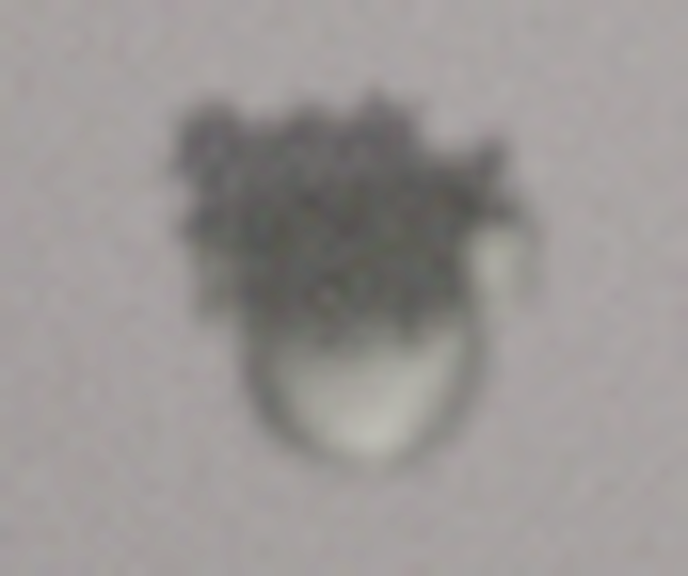

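The D's straight edge tilts slightly, but this is too coarse to trust and partly in shadow. I'll turn the hand half round so the camera stands right over the shaft at close range; that yaw also suits the grasp.

Request:
{"op": "send_rows", "data": {"offset": [[13,-1,0],[26,-2,0],[40,-3,0],[54,-4,0],[67,-4,0]], "roll": [0.124,0.248,0.372,0.496,0.62]}}

```text
clock: 2.23
position: [0.4862, 0.0927, 0.2208]
ee_rot: [0.151, 0.989, 0.001, 0.0]
ft_force: [-0.1, -0.6, -0.4]
grip_width: 1.0
```

Request:
{"op": "send_rows", "data": {"offset": [[0,0,0],[0,0,0],[0,0,0],[0,0,0],[0,0,0]], "roll": [0.124,0.248,0.372,0.496,0.62]}}

```text
clock: 2.65
position: [0.4868, 0.0932, 0.221]
ee_rot: [0.445, 0.896, 0.001, 0.0]
ft_force: [0.8, -0.1, -1.3]
grip_width: 1.0
```

Request:
{"op": "send_rows", "data": {"offset": [[0,0,0],[0,0,0],[0,0,0],[0,0,0],[0,0,0]], "roll": [0.124,0.248,0.372,0.496,0.62]}}

```text
clock: 3.07
position: [0.4868, 0.0932, 0.2209]
ee_rot: [0.697, 0.717, 0.001, -0.0]
ft_force: [-0.3, 0.1, -0.6]
grip_width: 1.001
```

Request:
{"op": "send_rows", "data": {"offset": [[0,0,0],[0,0,0],[0,0,0],[0,0,0],[0,0,0]], "roll": [0.124,0.248,0.372,0.496,0.62]}}

```text
clock: 3.48
position: [0.4868, 0.0932, 0.2209]
ee_rot: [0.882, 0.47, 0.001, -0.0]
ft_force: [-0.4, -0.1, -0.4]
grip_width: 1.002
```

Request:
{"op": "send_rows", "data": {"offset": [[0,0,18],[0,0,36],[0,0,54],[0,0,72],[0,0,90]], "roll": [0.124,0.248,0.372,0.496,0.62]}}

```text
clock: 3.9
position: [0.4869, 0.0933, 0.1301]
ee_rot: [0.984, 0.179, 0.0, -0.001]
ft_force: [-0.2, 0.6, -0.5]
grip_width: 1.002
```

```bash
python3 - <<'E'
from h import *
rel([.487,.092,.125],18.8)
p=eyes.camera_params("wrist"); R=np.array(p["R"]); print(-R.T@p["t"], wproj(np.array([.558,.116,.11]),p))
E
```

```text
t 3.9 pos [0.4869 0.0933 0.1301] xang 20.6 F [-0.2  0.6 -0.5] w 1.002 j [-0.78  0.13  0.54  1.95 -0.08  1.08 -1.42]
tilt [ 7.0e-04  1.5e-03 -1.0e+00] shift mm [-0.4  1.3  5.1] roll 0.0314
[0.55816723 0.11973814 0.27352636] [261.81890965 102.53680625]
```

```bash
python3 - <<'E'
from h import *
im,d,p=cam("wrist"); np.savez("w2.npz",im=im,d=d,**{k:np.array(v) for k,v in p.items()})
u,v=wproj(np.array([.558,.116,.11]),p); a,b=int(u)-25,int(v)-25
e=cv2.resize(im[b:b+50,a:a+50],None,fx=8,fy=8,interpolation=cv2.INTER_CUBIC).astype(float)
e=np.clip((e/200)**.7*255,0,255).astype(np.uint8); w=cv2.resize(im,(400,300)); w=np.vstack([w,np.zeros((100,400,3),np.uint8)]); cv2.imwrite("pics/w2.png",np.hstack([e,w])); print(a,b)
E
```

```text
236 77
```

View pics/w2.png

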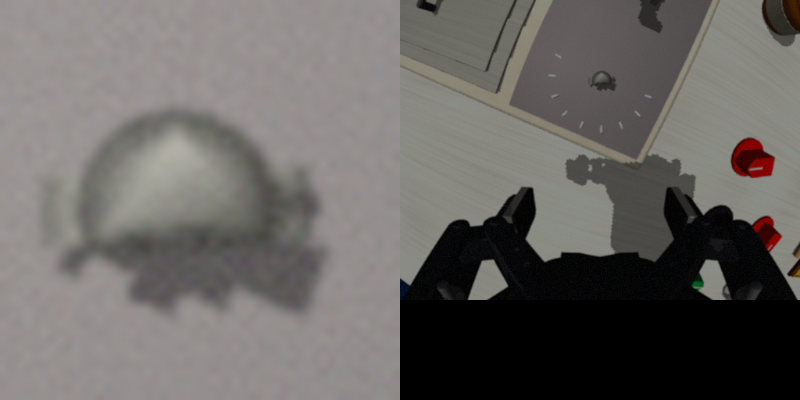

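The enlarged D is clear: arc on top, flat edge along the bottom from about (90,245) to (270,238), with a small catch on each side. I'll fit the flat edge and the arc in world coordinates.

```bash
python3 - <<'E'
from h import *
from scipy.optimize import least_squares
z=np.load("w2.npz"); p={k:z[k] for k in("fovy","cx","cy","R","t")}; im=z["im"]
a,b=236,77; g=cv2.GaussianBlur(im.astype(np.float32).mean(-1),(0,0),.7)
k=cv2.resize(g[b:b+50,a:a+50],None,fx=8,fy=8,interpolation=cv2.INTER_CUBIC)
print(g[b+9:b+36,a+5:a+42:1].astype(int)[:, ::2])
def px(x,y): return (x+.5)/8-.5+a,(y+.5)/8-.5+b
# dark rim ring: darkest along radial rays for the arc; flat dark band: darkest per column
c0=np.array([175.,205.]); A=[]
for t in np.radians(np.arange(190,351,4)):
    r=np.arange(70,115); v=cv2.remap(k,(c0[0]+r*np.cos(t)).astype(np.float32)[None],(c0[1]+r*np.sin(t)).astype(np.float32)[None],1)[0]
    i=v.argmin(); A.append([*(c0+r[i]*np.array([np.cos(t),np.sin(t)]))])
B=[]
for x in range(105,250,6):
    col=k[190:262,x]; G=np.gradient(col); i=G[10:].argmin()+10; B.append((x,190+i))
A=np.array(A);B=np.array(B);print(B.tolist())
for zz in(.108,):
    w=np.array([wonplane(*px(x,y),zz,p)[:2] for x,y in A])*1000
    s=least_squares(lambda q:np.hypot(*(w-q[:2]).T)-q[2],[558,116,7],loss="soft_l1",f_scale=.3).x; print("arc",s)
    f_=np.array([wonplane(*px(x,y),zz,p)[:2] for x,y in B],)*1000
    vx,vy,x0,y0=cv2.fitLine(f_.astype(np.float32),cv2.DIST_HUBER,0,.01,.01).ravel(); ang=np.degrees(np.arctan2(vy,vx))%180
    n=np.array([-vy,vx]); print("flat dir",ang,"shaft yaw",ang-90,"dist",n@(s[:2]-[x0,y0]))
E
```

```text
[[ 93  93  93  93  92  93  93  93  92  91  92  92  92  91  91  90  91  90
   90]
 [ 94  94  94  93  92  93  93  94  93  92  93  91  92  91  91  90  90  90
   90]
 [ 93  94  93  92  92  93  93  93  92  92  93  91  92  91  90  90  90  90
   89]
 [ 94  94  93  93  94  93  93  91  87  88  90  92  93  91  91  90  90  90
   89]
 [ 94  94  93  92  93  92  88  83  76  77  82  89  92  91  91  91  90  90
   89]
 [ 94  94  93  93  93  86  74  68  65  64  67  79  88  91  91  90  89  90
   88]
 [ 93  93  94  94  90  74  61  62  69  63  58  65  78  90  90  90  89  90
   89]
 [ 93  93  94  93  82  64  60  67  83  74  61  56  64  84  91  90  90  90
   90]
 [ 94  94  94  90  72  63  65  81  99  89  70  58  55  73  88  90  90  89
   89]
 [ 94  94  93  85  65  66  75  94 109 102  80  64  54  60  84  90  90  90
   90]
 [ 94  93  92  77  63  71  87 103 111 106  90  73  58  51  76  89  88  89
   90]
 [ 94  92  91  69  64  77  94 107 108 104  94  78  61  48  66  84  80  87
   89]
 [ 90  90  88  65  67  82  97 107 105  99  92  81  65  49  57  75  69  84
   89]
 [ 85  86  85  63  70  84  98 103 100  93  90  
[... 795 characters left out ...]
3  43  44  44  45  44  44  45  45  44  53
   80]
 [ 91  73  61  83  80  61  49  44  44  44  45  46  45  45  46  44  44  54
   83]
 [ 91  82  74  89  89  76  52  45  45  45  45  45  47  45  46  43  45  60
   86]
 [ 92  90  86  91  91  81  50  46  46  48  46  45  53  49  46  44  46  66
   87]]
[[105, 236], [111, 236], [117, 235], [123, 228], [129, 228], [135, 228], [141, 228], [147, 228], [153, 228], [159, 228], [165, 227], [171, 227], [177, 220], [183, 220], [189, 220], [195, 220], [201, 220], [207, 220], [213, 220], [219, 220], [225, 228], [231, 228], [237, 228], [243, 228], [249, 228]]
arc [557.24588139 118.08417549   6.0251734 ]
flat dir 113.04548 shaft yaw 23.045479 dist 1.358605205145613
```

Request:
{"op": "send_rows", "data": {"offset": [[-1,1,8],[-1,1,16],[-1,1,24],[-1,1,32],[-1,1,33]], "roll": [-0.02,-0.04,-0.04,-0.04,-0.04]}}

```text
clock: 4.37
position: [0.486, 0.0911, 0.0964]
ee_rot: [0.98, 0.201, -0.001, -0.0]
ft_force: [-0.8, -0.1, -0.1]
grip_width: 0.999
```

```bash
python3 - <<'E'
from h import *
rel([.487,.092,.125],23)
P=eyes.camera_params("wrist"); ims=[]
for i in range(6): im,d=eyes.camera("wrist"); ims.append(im.astype(np.float32))
im=np.mean(ims,0); p=P; np.savez("w3.npz",im=im,d=d,**{k:np.array(v) for k,v in p.items()})
u,v=wproj(np.array([.5575,.117,.108]),p); a,b=int(u)-32,int(v)-28; print(a,b,u,v)
e=cv2.resize(im[b:b+60,a:a+64],None,fx=10,fy=10,interpolation=cv2.INTER_CUBIC)
# local contrast: stretch the dark range so that the shadowed flat separates from the shadowed deck
lo=np.clip((e-25)/45,0,1)*255; 
cv2.imwrite("pics/w3.png",np.vstack([lo[150:450],e[150:450]*1.6]).clip(0,255).astype(np.uint8))
E
```

```text
t 4.37 pos [0.486  0.0911 0.0964] xang 23.23 F [-0.8 -0.1 -0.1] w 0.999 j [-0.77  0.18  0.54  1.98 -0.11  1.01 -1.34]
tilt [-1.3e-03  1.0e-04 -1.0e+00] shift mm [  1.2  -0.4 -28.6] roll 0.004
232 72 264.7654108687746 100.03884407784227
```

View pics/w3.png

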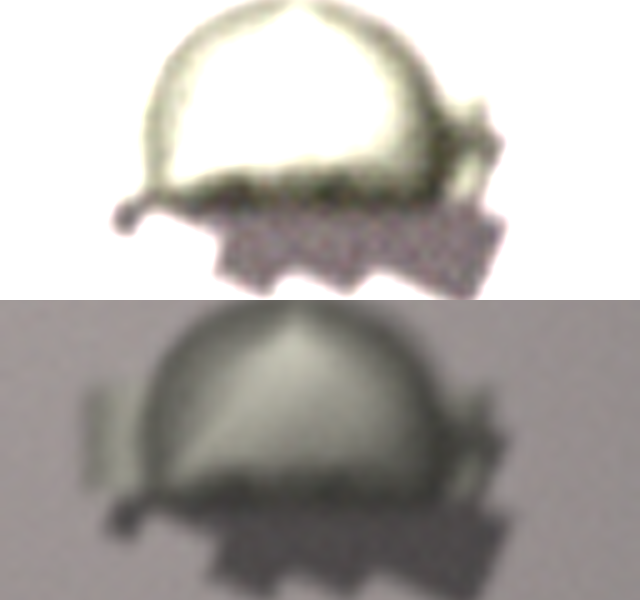

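The sharper view shows the D's lower (flat) edge level in the picture, from about (155,197) to (440,200), and both catches at equal rows. The shaft's yaw is therefore the tool's, about 23.2° ± 2°. Now I'll fit the shaft centre from this view.

```bash
python3 - <<'E'
from h import *
from scipy.optimize import least_squares
z=np.load("w3.npz"); p={k:z[k] for k in("fovy","cx","cy","R","t")}; im=z["im"]
a,b=232,72; g=im.mean(-1); k=cv2.resize(g[b:b+60,a:a+64],None,fx=10,fy=10,interpolation=cv2.INTER_CUBIC)
def px(x,y): return (x+.5)/10-.5+a,(y+.5)/10-.5+b
c0=np.array([295.,295.]); A=[]
for t in np.radians(np.r_[200:320:4]):
    r=np.arange(110,175); v=cv2.remap(k.astype(np.float32),(c0[0]+r*np.cos(t)).astype(np.float32)[None],(c0[1]+r*np.sin(t)).astype(np.float32)[None],1)[0]
    i=np.gradient(v).argmax(); A.append(c0+r[i]*np.array([np.cos(t),np.sin(t)]))
for zz in(.106,.110):
    w=np.array([wonplane(*px(x,y),zz,p)[:2] for x,y in A])*1000
    s=least_squares(lambda q:np.hypot(*(w-q[:2]).T)-q[2],[558,116,7],loss="soft_l1",f_scale=.3).x; print(zz,"arc",s)
    l,r=[wonplane(*px(x,350),zz,p)[:2]*1000 for x in(160,440)]; d=r-l; n=np.array([-d[1],d[0]])/np.linalg.norm(d)
    print("flat yaw",np.degrees(np.arctan2(d[1],d[0]))+90, "dist",n@(s[:2]-l))
# lever / pivot from the first pictures' depth: strip points
P=[]
for n in("top","scene"):
    z=np.load(n+"0.npz"); q={k:z[k] for k in("fovy","cx","cy","R","t")}; X=pts(z["d"],q).reshape(-1,3)
    s=(abs(X[:,0]-.64)<.035)&(abs(X[:,1]-.11)<.025)&(X[:,2]>.104); w=X[s]; print(n,len(w)); 
    t=w[w[:,2]>.145]; print("tip",t.mean(0),t.max(0),t.min(0)); 
    for lo in(.104,.115,.125,.135,.145): 
        h=w[(w[:,2]>lo)&(w[:,2]<lo+.01)]; print(lo,h.mean(0) if len(h) else 0)
E
```

```text
0.106 arc [556.73265086 118.45168603   6.82074062]
flat yaw 23.55138388021608 dist 2.7844257601694027
0.11 arc [556.71656162 118.52529265   6.61751935]
flat yaw 23.55138388021642 dist 2.6997600162071635
top 50
tip [0.6252328  0.11100648 0.15546824] [0.62903956 0.1214533  0.15842628] [0.62266906 0.10202655 0.14901373]
0.104 [0.6398698  0.10624149 0.10837306]
0.115 [0.63733894 0.11090869 0.12100649]
0.125 [0.6325712  0.10634804 0.12668456]
0.135 0
0.145 [0.62542333 0.10841    0.15323489]
scene 170
tip [0.62795111 0.11292591 0.15203121] [0.63210441 0.12341362 0.15798807] [0.62318684 0.10410147 0.14521397]
0.104 [0.64093416 0.11180817 0.10955138]
0.115 [0.6384875  0.11160761 0.11986267]
0.125 [0.6353688  0.11292705 0.12936557]
0.135 [0.63204158 0.11327378 0.14005111]
0.145 [0.62876506 0.11284003 0.15042163]
```

```bash
python3 - <<'E'
from h import *
z=np.load("w0.npz"); p={k:z[k] for k in("fovy","cx","cy","R","t")}
print("shaft from opposite yaw",wonplane(254.4,193.1,.106,p))
rel([.4315,-.1225,.20],18.8)
E
```

```text
shaft from opposite yaw [0.55661422 0.11820246 0.106     ]
t 4.67 pos [0.4869 0.0908 0.0977] xang 23.14 F [-0.1 -0.1  0.2] w 0.993 j [-0.77  0.18  0.54  1.98 -0.11  1.01 -1.35]
tilt [ 5.e-04  6.e-04 -1.e+00] shift mm [-134.7  174.3 -102.5] roll 0.0758
```

Request:
{"op": "send_rows", "data": {"offset": [[0,0,-35],[0,0,-70],[-5,20,-105],[-15,55,-105],[-30,90,-105]], "roll": [0,0,0,0,0]}}

```text
clock: 5.08
position: [0.4963, -0.0037, 0.2048]
ee_rot: [0.979, 0.202, 0.003, -0.0]
ft_force: [0.3, -0.6, -0.6]
grip_width: 1.0
```

```bash
python3 - <<'E'
from h import *
rel([.4315,-.1225,.17],18.8)
E
```

```text
t 5.08 pos [ 0.4963 -0.0037  0.2048] xang 23.34 F [ 0.3 -0.6 -0.6] w 1.0 j [-0.69  0.05  0.63  1.86 -0.03  1.24 -1.21]
tilt [ 0.0048  0.0018 -1.    ] shift mm [-106.7   83.4   34.2] roll 0.0792
```

Request:
{"op": "send_rows", "data": {"offset": [[-27,21,8],[-54,42,16],[-80,63,24],[-107,83,32],[-107,83,34]], "roll": [0.04,0.08,0.08,0.08,0.08]}}

```text
clock: 5.5
position: [0.4254, -0.1276, 0.1675]
ee_rot: [0.988, 0.158, -0.001, -0.0]
ft_force: [-0.2, 0.1, 0.7]
grip_width: 0.999
```

```bash
python3 - <<'E'
from h import *
rel([.4315,-.1225,.17],18.8)
im,d,p=cam("wrist"); np.savez("w4.npz",im=im,d=d,**{k:np.array(v) for k,v in p.items()})
cs=[wproj(np.array([.4315,-.1225,.0])+np.array(o),p) for o in((0,0,.008),(0,0,.044))]; print(cs)
u,v=cs[1]; a,b=max(int(u)-75,0),max(int(v)-65,0); print(a,b)
e=cv2.resize(im[b:b+130,a:a+150],None,fx=4,fy=4,interpolation=cv2.INTER_CUBIC).astype(float)
cv2.imwrite("pics/w4.png",np.clip((e/200)**.5*255,0,255).astype(np.uint8))
E
```

```text
t 5.5 pos [ 0.4254 -0.1276  0.1675] xang 18.13 F [-0.2  0.1  0.7] w 0.999 j [-0.57 -0.07  0.75  2.03  0.05  1.17 -1.1 ]
tilt [-1.3e-03  8.0e-04 -1.0e+00] shift mm [ 7.4 -2.9 -2.6] roll -0.0117
[array([252.21716408, 165.77346841]), array([251.80471438, 174.40238795])]
176 109
```

View pics/w4.png

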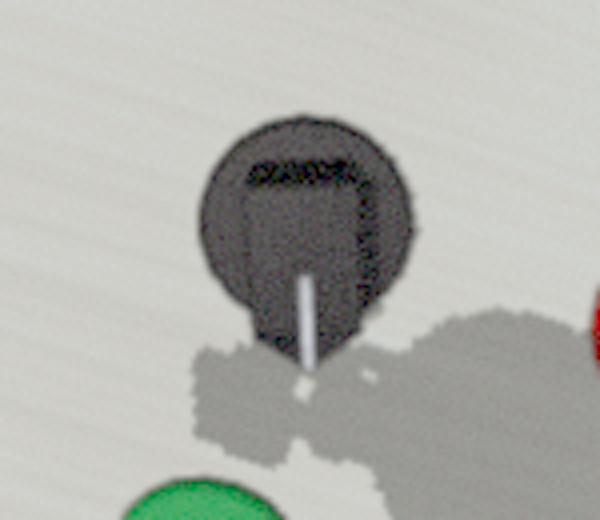

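The knob's skirt circle is centred at (307,222) in the crop, and the white line runs from (304,278) to (308,368), so the knob's yaw is about 19-20°. The look-alikes (green below, red at right) are clear of the fingers.

```bash
python3 - <<'E'
from h import *
z=np.load("w4.npz"); p={k:z[k] for k in("fovy","cx","cy","R","t")}
a,b=176,109; q=lambda x,y:((x+.5)/4-.5+a,(y+.5)/4-.5+b)
print("skirt",wonplane(*q(307,222),.008,p)); l=wonplane(*q(304.5,278),.044,p);n=wonplane(*q(308,368),.04,p); print(l,n,np.degrees(np.arctan2(*(l-n)[1::-1])))
for h in(.033,.04,.044): print(h,np.linalg.norm((wonplane(*q(308,372),h,p)-wonplane(*q(307,222),.008,p))[:2]))
rel([.433,-.122,.016],19.8)
E
```

```text
skirt [ 0.43322732 -0.12210899  0.008     ]
[ 0.42808602 -0.12355879  0.044     ] [ 0.40590145 -0.13161527  0.04      ] 19.958842927623056
0.033 0.03246861098433976
0.04 0.029958393324269153
0.044 0.02852416279308096
t 5.55 pos [ 0.427  -0.1248  0.1677] xang 18.25 F [1.  0.9 0.1] w 0.998 j [-0.57 -0.07  0.74  2.03  0.05  1.16 -1.1 ]
tilt [-5.0e-04  1.4e-03 -1.0e+00] shift mm [  6.6  -0.5 151.7] roll -0.027
```

Request:
{"op": "send_rows", "data": {"offset": [[2,0,20],[4,0,40],[6,-0.5,60],[6,-0.5,80],[6,-0.5,95]], "roll": [-0.01,-0.02,-0.027,-0.027,-0.027], "jaw": 0.75}}

```text
clock: 5.97
position: [0.4346, -0.1188, 0.0721]
ee_rot: [0.985, 0.175, -0.0, -0.0]
ft_force: [-0.6, 1.2, -0.4]
grip_width: 0.75
```

```bash
python3 - <<'E'
from h import *
rel([.4327,-.1222,.016],19.9)
E
```

```text
t 5.97 pos [ 0.4346 -0.1188  0.0721] xang 20.2 F [-0.6  1.2 -0.4] w 0.75 j [-0.55  0.13  0.76  2.12 -0.11  0.94 -0.95]
tilt [-4.e-04  2.e-04 -1.e+00] shift mm [-2.9  2.6 56.1] roll 0.0052
```

Request:
{"op": "send_rows", "data": {"offset": [[-1,1,10],[-2,2,15],[-2,2,15],[-2,2,15],[-2,2,15]], "roll": [0,0,0,0,0]}}

```text
clock: 6.38
position: [0.4338, -0.1224, 0.059]
ee_rot: [0.985, 0.175, 0.001, -0.0]
ft_force: [0.8, -0.6, 0.1]
grip_width: 0.751
```

```bash
python3 - <<'E'
from h import *
for i in range(4): eyes.camera("top")
rel([.4327,-.1222,.016],19.9)
E
```

```text
t 6.58 pos [ 0.4334 -0.1223  0.0587] xang 20.11 F [-0.  -0.   0.9] w 0.747 j [-0.54  0.15  0.76  2.13 -0.14  0.91 -0.91]
tilt [ 9.e-04  6.e-04 -1.e+00] shift mm [-0.7 -0.3 42.7] roll 0.0037
```

Settled and aligned. Descend and grip.

Request:
{"op": "send_rows", "data": {"offset": [[-0.5,0,12],[-0.5,0,24],[-0.5,0,36],[-0.5,0,42],[-0.5,0,42]], "roll": [0,0,0,0,0]}}

```text
clock: 7.0
position: [0.4318, -0.1225, 0.0154]
ee_rot: [0.985, 0.175, -0.001, -0.0]
ft_force: [0.2, 1.0, -0.1]
grip_width: 0.749
```

Request:
{"op": "send_rows", "data": {"offset": [[0,0,0],[0,0,0],[0,0,0],[0,0,0],[0,0,0]], "roll": [0,0,0,0,0], "jaw": 0, "newtons": 50}}

```text
clock: 7.42
position: [0.4333, -0.1226, 0.0169]
ee_rot: [0.985, 0.175, 0.001, -0.0]
ft_force: [-1.1, 0.1, 7.3]
grip_width: 0.307
```

```bash
python3 - <<'E'
from h import *
for i in range(2): eyes.camera("top")
rel([.4327,-.1222,.016],19.9)
E
```

```text
t 7.52 pos [ 0.4333 -0.1226  0.0169] xang 20.11 F [-1.1  0.6  6.5] w 0.309 j [-0.49  0.25  0.73  2.15 -0.23  0.81 -0.84]
tilt [ 1.3e-03  5.0e-04 -1.0e+00] shift mm [-0.4 -0.6  0.9] roll 0.0036
```

Gripped at 26 mm opening, as expected for the 27 mm block. Lift and carry to above the shaft.

Request:
{"op": "send_rows", "data": {"offset": [[0,0,-25],[0,0,-60],[5,-5,-95],[20,-18,-125],[40,-37,-150]], "roll": [0,0,0,0,0]}}

```text
clock: 7.93
position: [0.4575, -0.0755, 0.169]
ee_rot: [0.985, 0.173, 0.001, -0.0]
ft_force: [1.1, -0.1, -1.1]
grip_width: 0.307
```

Request:
{"op": "send_rows", "data": {"offset": [[20,-18,0],[45,-42,0],[75,-70,0],[105,-98,0],[130,-121,0]], "roll": [-0.02,-0.04,-0.058,-0.058,-0.058]}}

```text
clock: 8.35
position: [0.5385, 0.0875, 0.1664]
ee_rot: [0.979, 0.204, 0.0, -0.001]
ft_force: [0.9, -0.9, -0.1]
grip_width: 0.307
```

Request:
{"op": "send_rows", "data": {"offset": [[10,-9,0],[20,-18,0],[26,-23,0],[26,-23,0],[26,-23,0]], "roll": [0,0,0,0,0]}}

```text
clock: 8.77
position: [0.5525, 0.1144, 0.1663]
ee_rot: [0.979, 0.202, -0.0, 0.0]
ft_force: [-0.1, -0.0, -1.3]
grip_width: 0.309
```

```bash
python3 - <<'E'
from h import *
P=eyes.camera_params("wrist");im,d=eyes.camera("wrist"); np.savez("w5.npz",im=im,d=d,**{k:np.array(v) for k,v in P.items()})
im2,_=eyes.camera("top"); im3,_=eyes.camera("scene")
rel([.5571,.1185,.145],23.4)
cv2.imwrite("pics/w5.png",np.hstack([np.clip((im[60:260,150:350]/255.)**.5*255,0,255).repeat(2,0).repeat(2,1),im3[150:350,300:500].repeat(2,0).repeat(2,1)]).astype(np.uint8))
E
```

```text
t 8.92 pos [0.5524 0.1141 0.1664] xang 23.31 F [-1.5  0.7 -1.4] w 0.308 j [-0.8   0.27  0.6   1.74 -0.16  1.18 -1.31]
tilt [-0.e+00  3.e-04 -1.e+00] shift mm [ 6.  -2.2 21.4] roll -0.0015
```

View pics/w5.png

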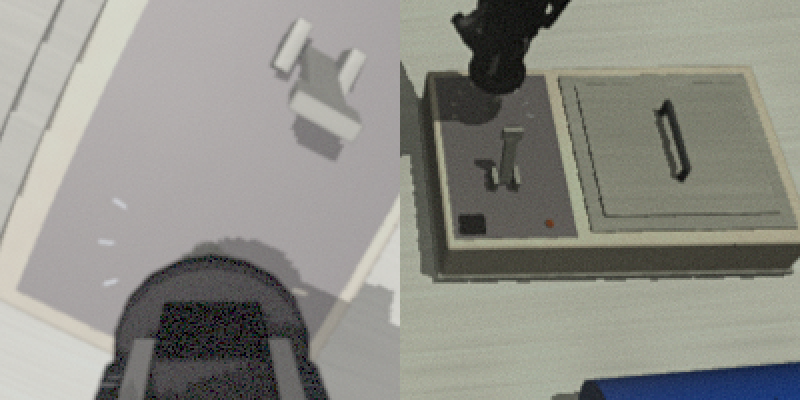

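The knob hangs level in the jaws. Its skirt rim apex is at crop (210,257) with sides at x≈115 and 308, and the lever and shaft area are free. I'll check the bore axis relative to the tool from that rim.

```bash
python3 - <<'E'
from h import *
z=np.load("w5.npz"); p={k:z[k] for k in("fovy","cx","cy","R","t")}
o=monitor.get_obs(); R=Ro.from_quat(o["ee_rot"]).as_matrix(); 
for x,y in((210,257),(116,332),(307,332),(140,290),(282,290)):
  for zz in(.1495,.1575):
    w=wonplane((x+.5)/2-.5+150,(y+.5)/2-.5+60,zz,p); t=(R.T@(w-o["position"])*1000); print((x,y),zz,t.round(1),np.hypot(*t[:2]).round(1))
E
```

```text
(210, 257) 0.1495 [27.  -0.1 16.9] 27.0
(210, 257) 0.1575 [29.5 -0.1  8.9] 29.5
(116, 332) 0.1495 [  3.6 -28.   16.9] 28.3
(116, 332) 0.1575 [  7.3 -26.6   8.9] 27.6
(307, 332) 0.1495 [ 3.7 28.8 16.9] 29.0
(307, 332) 0.1575 [ 7.4 27.3  8.9] 28.3
(140, 290) 0.1495 [ 17.  -20.3  16.9] 26.5
(140, 290) 0.1575 [ 20.  -19.3   8.9] 27.8
(282, 290) 0.1495 [17.1 20.6 16.9] 26.8
(282, 290) 0.1575 [20.1 19.6  8.9] 28.1
```

Request:
{"op": "send_rows", "data": {"offset": [[3,-1,8],[6,-2.2,16],[6.2,-2.2,30],[6.2,-2.2,30],[6.2,-2.2,30]], "roll": [0,0,0,0,0]}}

```text
clock: 9.33
position: [0.5568, 0.1199, 0.1352]
ee_rot: [0.979, 0.203, -0.001, 0.0]
ft_force: [0.2, -0.1, 0.8]
grip_width: 0.305
```

```bash
python3 - <<'E'
from h import *
for i in range(3): eyes.camera("top")
rel([.5573,.1186,.125],23.4)
E
```

```text
t 9.48 pos [0.5577 0.1201 0.1367] xang 23.42 F [ 0.4 -0.  -0.4] w 0.306 j [-0.79  0.31  0.59  1.76 -0.19  1.13 -1.3 ]
tilt [ 5.e-04  4.e-04 -1.e+00] shift mm [-1.   1.2 11.7] roll 0.0003
```

Request:
{"op": "send_rows", "data": {"offset": [[-1,1.2,3],[-1,1.2,7],[-1,1.2,11],[-1,1.2,15],[-1,1.2,19]], "roll": [0,0,0,0,0]}}

```text
clock: 9.9
position: [0.5569, 0.1187, 0.1167]
ee_rot: [0.979, 0.203, -0.0, -0.0]
ft_force: [0.4, -0.3, -0.3]
grip_width: 0.309
```

```bash
python3 - <<'E'
from h import *
eyes.camera("top"); rel([.5573,.1186,.109],23.4)
E
```

```text
t 9.95 pos [0.5567 0.1186 0.116 ] xang 23.44 F [ 1.2  0.3 -2.7] w 0.31 j [-0.78  0.34  0.59  1.78 -0.21  1.09 -1.28]
tilt [-8.e-04 -1.e-04 -1.e+00] shift mm [0.6 0.3 7. ] roll 0.0006
```

No force with the underside about 10 mm below the shaft's top, so the bore has taken the shaft. Go on down through the catch.

Request:
{"op": "send_rows", "data": {"offset": [[0,0,4],[0,0,8],[0,0,12],[0,0,16],[0,0,18]], "roll": [0,0,0,0,0]}}

```text
clock: 10.37
position: [0.5569, 0.1187, 0.0985]
ee_rot: [0.979, 0.203, -0.0, -0.0]
ft_force: [1.2, 0.3, -1.1]
grip_width: 0.304
```

```bash
python3 - <<'E'
from h import *
eyes.camera("top"); rel([.5573,.1186,.097],23.4)
E
```

```text
t 10.42 pos [0.5568 0.1187 0.0982] xang 23.44 F [ 3.6 -0.5 -8.1] w 0.303 j [-0.77  0.36  0.58  1.79 -0.22  1.06 -1.27]
tilt [-6.e-04 -0.e+00 -1.e+00] shift mm [0.4 0.3 1.2] roll 0.0007
```

Request:
{"op": "send_rows", "data": {"offset": [[0,0,1],[0,0,1],[0,0,1],[0,0,1],[0,0,1]], "roll": [0,0,0,0,0], "jaw": 0.6}}

```text
clock: 10.83
position: [0.557, 0.1187, 0.0984]
ee_rot: [0.979, 0.203, 0.0, -0.0]
ft_force: [-0.3, -0.1, -0.4]
grip_width: 0.601
```

Request:
{"op": "send_rows", "data": {"offset": [[0,0,-12],[0,0,-30],[0,0,-50],[0,0,-60],[0,0,-60]], "roll": [0,0,0,0,0]}}

```text
clock: 11.25
position: [0.5584, 0.1189, 0.1612]
ee_rot: [0.979, 0.203, 0.002, -0.001]
ft_force: [0.8, 0.8, -0.3]
grip_width: 0.601
```

Request:
{"op": "send_rows", "data": {"offset": [[0,0,0],[0,0,0],[0,0,0],[0,0,0],[0,0,0]], "roll": [0,0,0,0,0], "jaw": 0}}

```text
clock: 11.67
position: [0.5567, 0.1185, 0.1575]
ee_rot: [0.979, 0.203, -0.001, 0.0]
ft_force: [0.2, -0.2, -1.0]
grip_width: 0.001
```

```bash
python3 - <<'E'
from h import *
im,d,p=cam("scene"); X=pts(d,p); s=(abs(X[...,0]-.557)<.03)&(abs(X[...,1]-.118)<.03)&(X[...,2]>.083)&(X[...,2]<.145)
w=X[s]; print(len(w),"z hist",np.histogram(w[:,2],np.arange(.083,.146,.004)))
k=(abs(X[...,0]-.49)<.02)&(abs(X[...,1]-.118)<.1); 
dk=(abs(X[...,0]-.60)<.01)&(abs(X[...,1]-.15)<.02); print("deck",np.median(X[dk][:,2]))
rel([.5567,.1185,.126],23.4)
E
```

```text
595 z hist (array([ 89, 118,  25,  18,  18,  33,  25,  18,  27,  86, 137,   1,   0,
         0,   0]), array([0.083, 0.087, 0.091, 0.095, 0.099, 0.103, 0.107, 0.111, 0.115,
       0.119, 0.123, 0.127, 0.131, 0.135, 0.139, 0.143]))
deck 0.4939442885219024
t 11.72 pos [0.5567 0.1186 0.1577] xang 23.43 F [-0.4 -1.4 -0.4] w -0.002 j [-0.79  0.29  0.6   1.74 -0.18  1.17 -1.31]
tilt [-1.e-03 -2.e-04 -1.e+00] shift mm [ 0.   0.1 31.7] roll 0.0005
```

The knob's top now reads about 0.124 and the skirt 0.088, which is home. I'll make sure with a press of the closed fingertips.

Request:
{"op": "send_rows", "data": {"offset": [[0,0,12],[0,0,24],[0,0,31],[0,0,34],[0,0,37]], "roll": [0,0,0,0,0]}}

```text
clock: 12.13
position: [0.5565, 0.1185, 0.1238]
ee_rot: [0.979, 0.203, -0.001, -0.001]
ft_force: [-33.9, -5.5, 74.8]
grip_width: 0.003
```

Request:
{"op": "send_rows", "data": {"offset": [[0,0,1],[0,0,2],[0,0,2],[0,0,2],[0,0,2]], "roll": [0,0,0,0,0]}}

```text
clock: 12.55
position: [0.5565, 0.1185, 0.1239]
ee_rot: [0.979, 0.203, -0.001, -0.002]
ft_force: [-29.5, -4.7, 63.5]
grip_width: -0.0
```

Held at 63-75 N with the top at 0.1239, so the knob is fully home. Raise, and work out the lever's line.

Request:
{"op": "send_rows", "data": {"offset": [[0,0,-20],[0,0,-45],[0,0,-70],[0,0,-85],[0,0,-85]], "roll": [0.1,0.22,0.34,0.45,0.45]}}

```text
clock: 12.97
position: [0.5583, 0.1189, 0.2067]
ee_rot: [1.0, -0.024, 0.002, -0.001]
ft_force: [1.1, 0.5, 0.5]
grip_width: 0.001
```

```bash
python3 - <<'E'
from h import *
z=np.load("w5.npz"); p={k:z[k] for k in("fovy","cx","cy","R","t")}
q=lambda x,y,h:wonplane((x+.5)/2-.5+150,(y+.5)/2-.5+60,h,p)
S=np.array([.5567,.1184])
pv=(q(293,43,.1)+q(350,70,.1))/2; tp=q(325,115,.157); print("pivot",pv,np.hypot(*(pv[:2]-S))," tip",tp)
for w in(pv,tp): print(np.degrees(np.arctan2(*(w[:2]-S)[::-1])))
y=np.radians(-4.5); x=np.array([np.cos(y),np.sin(y)])
rel([*(S+.096*x),.2],-4.5)
E
```

```text
pivot [0.64611185 0.11226349 0.1       ] 0.08962218423171249  tip [0.62621433 0.11390877 0.157     ]
-3.926166012868879
-3.6966674084375413
t 12.97 pos [0.5583 0.1189 0.2067] xang -2.73 F [1.1 0.5 0.5] w 0.001 j [-0.87  0.26  0.69  1.68 -0.17  1.26 -1.77]
tilt [ 0.0036  0.0018 -1.    ] shift mm [94.3  3.5  7. ] roll 0.0308
```

Request:
{"op": "send_rows", "data": {"offset": [[24,1,0],[48,1.5,0],[72,2,0],[97,2.5,0],[97,2.5,0]], "roll": [0,0,0,0,0]}}

```text
clock: 13.38
position: [0.656, 0.1113, 0.2011]
ee_rot: [1.0, -0.02, -0.001, 0.001]
ft_force: [0.3, -0.4, -0.0]
grip_width: -0.002
```

Request:
{"op": "send_rows", "data": {"offset": [[0,0,15],[0,0,30],[0,0,45],[0,0,60],[0,0,60]], "roll": [0,0,0,0,0]}}

```text
clock: 13.8
position: [0.6514, 0.112, 0.1395]
ee_rot: [1.0, -0.02, -0.003, 0.001]
ft_force: [0.0, 1.5, -0.4]
grip_width: 0.001
```

```bash
python3 - <<'E'
from h import *
im,d,p=cam("scene"); cv2.imwrite("pics/s6.png",cv2.resize(im[150:300,290:440],None,fx=4,fy=4,interpolation=cv2.INTER_CUBIC))
y=np.radians(-3.8); x=np.array([np.cos(y),np.sin(y)]); S=np.array([.5567,.1184])
rel([*(S+.045*x),.095],-3.8)
E
```

```text
t 13.85 pos [0.6522 0.112  0.1416] xang -2.28 F [-0.8  1.   0.3] w 0.004 j [-0.7   0.54  0.65  1.49 -0.34  1.23 -1.62]
tilt [-4.3e-03 -9.0e-04 -1.0e+00] shift mm [-50.5  -1.4  46.8] roll 0.0265
```

View pics/s6.png

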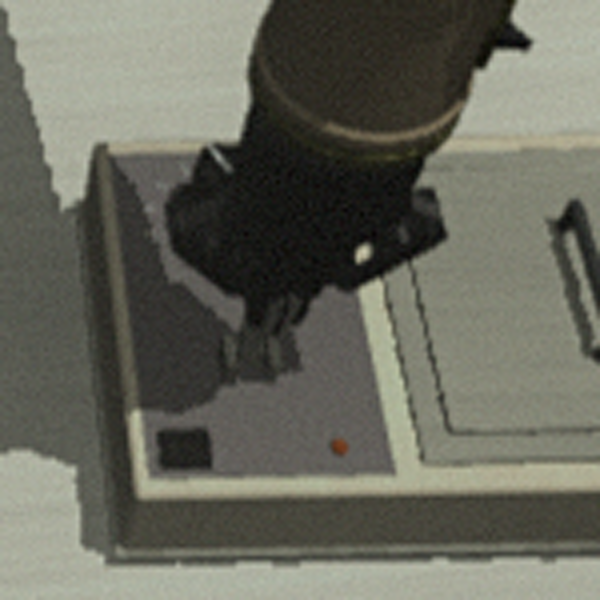

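The closed fingertips stand behind the lever, at about (270,320) in the crop, with the cheeks below. Now sweep towards the shaft and down.

Request:
{"op": "send_rows", "data": {"offset": [[-6,-0.3,5],[-12,-0.6,10],[-18,-1,15],[-24,-1.4,20],[-30,-1.4,25]], "roll": [0,0,0,0,0]}}

```text
clock: 14.27
position: [0.6233, 0.1151, 0.1191]
ee_rot: [1.0, -0.02, 0.0, -0.0]
ft_force: [2.5, 0.4, 0.2]
grip_width: 0.001
```

Request:
{"op": "send_rows", "data": {"offset": [[-5,0,5],[-10,0,10],[-15,0,15],[-20,0,19],[-20,0,22]], "roll": [0,0,0,0,0]}}

```text
clock: 14.68
position: [0.6028, 0.1157, 0.0966]
ee_rot: [1.0, -0.02, -0.001, -0.0]
ft_force: [-2.4, -1.0, 2.7]
grip_width: 0.004
```

```bash
python3 - <<'E'
from h import *
eyes.camera("top"); rel([.6016,.1154,.095],-3.8)
E
```

```text
t 14.73 pos [0.6029 0.1158 0.0962] xang -2.34 F [-1.  -0.3 -0.4] w -0.001 j [-0.77  0.48  0.65  1.67 -0.32  1.1  -1.64]
tilt [-1.8e-03  2.0e-04 -1.0e+00] shift mm [-1.2  0.4  1.2] roll 0.0256
```

Press the last millimetres down to the stop, then retreat straight up.

Request:
{"op": "send_rows", "data": {"offset": [[0,0,1],[0,0,2],[0,0,2.5],[0,0,3],[0,0,3]], "roll": [0,0,0,0,0]}}

```text
clock: 15.15
position: [0.6039, 0.1157, 0.0951]
ee_rot: [1.0, -0.021, -0.0, -0.0]
ft_force: [-6.1, -0.6, 10.2]
grip_width: 0.005
```

```bash
python3 - <<'E'
from h import *
eyes.camera("top"); rel([.6016,.1154,.095],-3.8)
E
```

```text
t 15.2 pos [0.6039 0.1157 0.0951] xang -2.36 F [-6.9  0.1 10.8] w -0.002 j [-0.76  0.48  0.65  1.67 -0.32  1.1  -1.64]
tilt [-5.e-04  8.e-04 -1.e+00] shift mm [-2.3  0.4  0.1] roll 0.0252
```

Request:
{"op": "send_rows", "data": {"offset": [[0,0,-15],[0,0,-40],[0,0,-80],[0,0,-115],[0,0,-130]], "roll": [0,0,0,0,0]}}

```text
clock: 15.62
position: [0.6057, 0.1153, 0.2292]
ee_rot: [1.0, -0.021, 0.003, -0.001]
ft_force: [0.5, -1.2, -0.0]
grip_width: -0.001
```

Request:
{"op": "send_rows", "data": {"offset": [[-20,30,-5],[-40,65,-10],[-60,100,-15],[-70,135,-15],[-70,170,-15]], "roll": [0,0,0,0,0]}}

```text
clock: 16.03
position: [0.5255, -0.053, 0.2398]
ee_rot: [1.0, -0.021, 0.0, -0.001]
ft_force: [0.9, -0.2, 0.5]
grip_width: 0.0
```

```bash
python3 - <<'E'
from h import *
t,d,p=cam("top"); X=pts(d,p); s,d2,p2=cam("scene"); Y=pts(d2,p2); rel([.5,0,.2])
for n,Z in(("top",X),("scene",Y)):
    r=Z.reshape(-1,3); k=(np.hypot(r[:,0]-.5567,r[:,1]-.1184)<.016); print(n,"knob top",np.percentile(r[k][:,2],[50,90]).round(4))
    l=(abs(r[:,0]-.602)<.02)&(abs(r[:,1]-.1154)<.005); print("lever upper face",np.percentile(r[l][:,2],[10,50,90]).round(4))
cv2.imwrite("pics/end.png",np.hstack([cv2.resize(t[110:240,110:240],None,fx=3,fy=3,interpolation=2),cv2.resize(s[160:290,290:420],None,fx=3,fy=3,interpolation=2)]))
E
```

```text
t 16.13 pos [ 0.5262 -0.058   0.2401] xang -2.85 F [ 1.5 -0.3  1. ] w -0.001 j [-0.72  0.12  0.81  1.74 -0.09  1.32 -1.51]
tilt [ 0.0018 -0.     -1.    ] shift mm [-29.1 -56.6  40.1] roll NoneTraceback (most recent call last):
  File "<stdin>", line 4, in <module>
    return _quantile_unchecked(
        a, q, axis, out, overwrite_input, method, keepdims, weights)
    return _ureduce(a,
                    func=_quantile_ureduce_func,
    ...<5 lines>...
                    overwrite_input=overwrite_input,
                    method=method)
    r = func(a, **kwargs)
    result = _quantile(arr,
                       quantiles=q,
    ...<2 lines>...
                       out=out,
                       weights=wgt)
    slices_having_nans = np.isnan(arr[-1, ...])
                                  ~~~^^^^^^^^^
IndexError: index -1 is out of bounds for axis 0 with size 0
```

The arm hides the knob from the top camera, so I'll move it farther aside.

Request:
{"op": "send_rows", "data": {"offset": [[0,35,0],[0,70,0],[0,105,0],[0,140,0],[0,175,0]], "roll": [0,0,0,0,0]}}

```text
clock: 16.55
position: [0.52, -0.2276, 0.2393]
ee_rot: [1.0, -0.02, 0.0, -0.0]
ft_force: [0.8, 0.3, 0.1]
grip_width: 0.001
```

```bash
python3 - <<'E'
from h import *
t,d,p=cam("top"); X=pts(d,p); s,d2,p2=cam("scene"); Y=pts(d2,p2); rel([.5,0,.2])
cv2.imwrite("pics/end.png",np.hstack([cv2.resize(t[110:240,110:240],None,fx=3,fy=3,interpolation=2),cv2.resize(s[160:290,290:420],None,fx=3,fy=3,interpolation=2)]))
for n,Z in(("top",X),("scene",Y)):
    r=Z.reshape(-1,3); k=(np.hypot(r[:,0]-.5567,r[:,1]-.1184)<.016)&(r[:,2]<.2); print(n,k.sum(),"knob top",np.percentile(r[k][:,2],[50,90]).round(4) if k.any() else "")
    l=(abs(r[:,0]-.602)<.02)&(abs(r[:,1]-.1154)<.005)&(r[:,2]<.2); print("lever upper face",np.percentile(r[l][:,2],[10,50,90]).round(4) if l.any() else "")
E
```

```text
t 16.65 pos [ 0.5181 -0.2328  0.2395] xang -2.84 F [-0.3 -0.5  0.7] w 0.002 j [-0.42  0.27  0.92  1.64 -0.21  1.34 -1.09]
tilt [-2.0e-04 -3.1e-03 -1.0e+00] shift mm [ -29.6 -231.7   38.8] roll None
top 179 knob top [0.1239 0.1256]
lever upper face [0.0931 0.095  0.0967]
scene 212 knob top [0.1223 0.1247]
lever upper face [0.0816 0.0943 0.0959]
```

View pics/end.png

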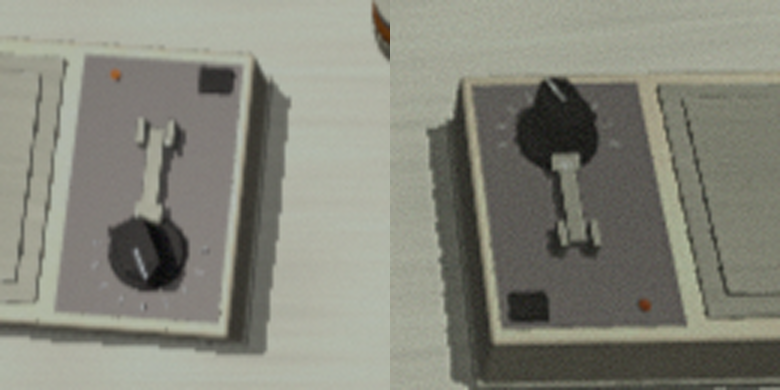

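Both views show the knob seated with its nose over the flat (line at (137,262) in the top crop) and the lever lying down with its end over the skirt rim ((148,212) in the top crop, (565,160) in the scene crop). The heights match: knob top 0.124, lever face 0.095.

```bash
python3 -c "
from workcell import manip
print(manip.hand_in())"
```

```text
the job is handed in; nothing more can be done
None
```

The black knob is back on the D-shaft, snapped fully home with its nose over the flat, and the keeper lever is fully down over its skirt. I handed the job in at about 17 s of robot time; no verdict is reported.

- **Knob:** Its top reads 0.1239 m from the top camera and 0.122–0.125 m from the scene camera, against 0.124 m when home. It went through the catches while still gripped. I then pressed it with closed fingertips at 63–75 N, more than the 10 N needed but below the 120 N wrist limit, and it did not move further.
- **Lever:** Its upper face reads 0.095 m (top) and 0.094 m (scene), against 0.095 m when fully down. A 10 N press on it stopped at 0.0951 m.
- **Uncertain readings:** The shaft's yaw was hard to read in shadow, at first 22–27°. A closer view gave about 23.4°, and the knob slid on without force. The early depth estimate of the shaft's position was up to 4 mm off the wrist-camera value I used.
- **Bystanders:** The arm touched none of the other things, and the red and green knobs were left alone. I did not measure their positions again at the end.

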